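Draw the staining screen's sash down with the hook pole

TASK

Take the yellow-handled hook pole from its rest, put its hook through the red pull ring on top of the raised clear sash, and draw the sash gently down until its spring catch clicks and holds it down. Then unhook without dragging the sash up again and lay the pole back in its rest the way it lay. Move the sash with the hook only, never with the hand, do not force it (never more than 12 N on the ring), and leave the glassware, stain bottle and slide box alone.

Things in the scene. Friction and masses are not known exactly. Their poses are not given: they have to be found in the camera images.
- pole_grip (a point): Centre of the hook pole's yellow handle: flat-sided bar 110 long x 18 wide x 26 mm tall, to be pinched across the 18 mm at its middle (76 mm free between the rest's supports). x axis along the pole towards the hook, z up, the hook's nose pointing down. Grip firmly (80 N or more): a load on the hook tries to turn the handle between the fingers.
- pole_neck (a point): Point on the axis of the pole's straight 8 mm steel rod, 100 mm ahead of the handle's centre and at its height, 18 mm short of the nose: where the ring should bear. Same axes as the handle.
- pole_nose (a point): Centre of the hook's nose: 118 mm ahead of the handle's centre the 8 mm rod turns straight down and ends 18 mm below the rod's axis; this point is 9 mm below that axis. Same axes as the handle.
- pole: The whole hook pole, 110 to 180 g; origin at the centre of the underside of its handle, 13 mm below the handle's centre. Same axes as the handle.
- rest_seat (a point): Where the handle's centre lies when the pole is home in its rest, 79 mm above the bench; x axis towards where the hook points. The fixed rest has two white supports 46 mm before and behind this point (16 mm long, 44 mm wide), flat tops 66 mm above the bench, with lips 12 mm high on both sides of the handle, 30 mm apart inside.
- ring (a point): Centre of the red pull ring standing upright on top of the sash, 38 mm inside and 48 mm outside diameter, of 5 mm bar; 310 mm above the bench with the sash up. Its axis is this frame's x (level, square to the sash, pointing away from the robot); z is up. The sash's top rail lies 33 mm below this point.
- sash: Clear sash in aluminium rails with its red ring, 186 mm wide, 160 mm tall, 12 mm thick, in a white fixed screen whose two posts (306 mm tall, 200 mm apart inside) are open at the top. Origin at bench level below its middle while up; axes as the ring's.
- runner (a joint): How far the sash is drawn down, m (0 = up). A spring lifts it with 1 to 3 N: uncaught, it runs up again. The catch height is different each time: met 44 to 92 mm down, the pull rises to 4 to 8 N, then it snaps over, the pull drops, and the sash stays 58 to 108 mm down by itself. A hard stop comes 2 to 4 mm below that: there the force shoots up.
- dish0: Greenish glass dish with lid, 60 mm across, 14 mm tall, loose in the white tray behind the sash (bystander). Origin: centre of its underside.
- dish1: Clear glass dish with lid, same size, loose in the tray (bystander).
- stain_bottle: Amber bottle with black cap, 44 mm across, 85 mm tall, loose on the bench (bystander). Origin: centre of its underside.
- beaker: Small glass beaker, 56 mm across, 65 mm tall, loose on the bench (bystander). Origin: centre of its underside.
- slide_box: Blue slide box, 85 x 60 x 32 mm, loose on the bench (bystander). Origin: centre of its underside.

How it is judged (in metres and radians):
On the way, in this order (a step that is already met when the one before it is completed fails the run):
1. the hook is through the ring and has drawn the sash at least 30 mm down (value of joint runner above 0.03 m and contact force between pole and sash above 0.8 N and x of pole_nose in the frame of ring above 0.003 m and y of pole_nose in the frame of ring between -0.018 and 0.018 m and z of pole_nose in the frame of ring below -0.005 m), for 0.1 s.
2. the catch holds the sash down (50 mm or more) with the hook out of the ring (value of joint runner above 0.05 m and contact force between pole and sash below 0.1 N and distance between pole_nose and ring above 0.045 m), for 0.3 s.
At the end, for the whole second after the job is handed in: The sash stays caught, 50 mm or more below its top position and still; the pole lies at rest in its rest, handle centre within 18 mm along and across and 5 mm in height of its seat, upright within 7 degrees, with the hook's nose down and at the same end as before (value of joint runner above 0.05 m and velocity of joint runner between -0.01 and 0.01 m/s and horizontal distance between pole_grip and rest_seat below 0.018 m and z of pole_grip in the frame of rest_seat between -0.005 and 0.005 m and x of pole_nose in the frame of rest_seat above 0.09 m and z of pole_nose in the frame of rest_seat below -0.003 m and angle between pole's own z axis and vertical below 0.12 rad and linear speed of pole below 0.02 m/s); the robot touches nothing.
It fails at once if the hook pulls or knocks the sash with more than 12 N (contact force between pole and sash above 12 N).
It fails at once if the hand or arm touches the sash (contact force between any of the fingers, the arm and sash above 0.5 N).
It fails at once if a dish, the stain bottle, the beaker or the slide box is moved more than 15 mm (distance of any of dish0, dish1, stain_bottle, beaker, slide_box from where it was at the start of the episode above 0.015 m).
It also fails if it takes over 72 s, if anything falls off the work surface, if the arm or the gripper's body presses on something with over 40 N, if the wrist force passes 120 N, or if a joint passes its speed limit or range.

ROBOT

A 6-joint arm with a two-finger parallel gripper is mounted at the origin on the work surface. World frame = base frame: x ahead of the robot, y to its left, z up, the work surface at z = 0. Lengths are in mm, angles in rad, forces in N, time in s.
With the tool pointing down it reaches from about 275 to 725 mm from the base axis. Payload 5.6 kg.
Tool frame: the origin (TCP) lies at the very end of the fingers, on their centre line; the grasp point (between the pads) lies 19 mm behind it; z points along the fingers, y is the line along which they close (so a half turn about z gives the same grasp; the last joint's range is limited). The gripper opens to 85 mm and grips with 20 to 120 N. Pads are 22 mm wide; open, the fingers measure 114 mm over their backs; the gripper's body (76 mm by 85 mm) begins 54 mm behind the grasp point. The pads swing forward as they close: fully open they stand 13 mm farther back than shut.
Start: joints at [-0.903, 0.255, 0.108, 0, -1.424, -0.285], TCP at [205.454, -510.178, 231.283] pointing down, gripper open.
Joint ranges: [-2.95, 2.95], [-1.21, 1.97], [-1.09, 1.5], [-2.87, 1.71], [-2.94, -0.07], [-3.05, 3.05]. Speed limits (rad/s): [2.57, 2.57, 3.14, 3.14, 3.14, 3.14].

INTERFACE

Orientations are given as a unit quaternion [w, x, y, z].
In Python, from workcell import manip, viewer gives the robot as it stands.
- The arm moves only by the tool send_rows, never from a script. Its argument "deltas" is text: rows parted by semicolons, each of 5 numbers parted by spaces: the finger opening in cm, from 0 to 8.54, then the shift along the world's x, y, z in cm, then the turn about the world's z in rad. A call has 1 to 20 rows; each row is the pose to reach, as a shift and turn from the pose commanded when the call began; what a row does not reach only later rows make up. A row lasts 1/8 s, in which the tool goes at most 62.5 mm and 10.7 degrees, less where a joint would pass 70% of its speed; a pose out of reach is approached as far as the arm can. A call with a gripper value outside its range is refused whole. The fingers move at their own pace and stop on an object; "grip_force" is the grip in N (left out, the last holds). Time passes only in rows, so rows that repeat a pose let the fingers close. It gives the time, the measured TCP pose, the force, the opening and the grip force at its end, in the units of the state.
- manip.state(): the state, without advancing time (a new reading comes with each control period).
- viewer.capture(name): name is "scene" or "top" or "wrist"; returns (picture, depth): 420x560x3 uint8, blue, green, red; 420x560 float32, mm along the optical axis (not along the pixel's ray), 0 where there is no reading.
- viewer.camera_model(name): a dict with "fx", "fy", "cx", "cy" (pixels), "xyz" and "attitude" of the camera in the world; the wrist camera has in their place "mount" (4x4, takes a point from camera to tool coordinates, whose origin is the TCP and whose axes are the flange's). Camera axes: x right, y down, z forward; pixel columns grow to the right and rows downward; lengths in mm; the calibration is good to about 2 mm. A picture is of the moment at which its call begins: read the wrist's pose just before it. camera_model takes no time and is no camera call.
- manip.close_job(): hands the job in; it is judged then, once.
The state is a dict: "time": time; "qpos": joint angles; "joint_velocities": joint speeds; "joint_torque": joint torques, N m; "tool_pos": TCP position; "ee_rot": TCP orientation; "force": force on the tool from outside, world axes, zero at the start; "ft_torque": the same for the moment, N m; "finger_gap": opening from 0.0 (shut) to 1.0 (fully open); "gripper_force": force on a finger pad.
Only numpy, scipy, OpenCV 4.12 (cv2) and the standard library are available. Lean on these libraries where they do the work, as an engineer would, in place of code of your own. Each camera call takes 0.05 s, during which the arm holds its last target. There are 200 camera calls.

## Working session

There is one attempt and no reset: what is moved stays moved. The work goes in short steps, Python scripts to look and compute and a tool call to move; the robot and the scene stay as the last step left them, time stands still between calls to the robot, and variables do not carry over. Pictures are saved under pics/ and viewed, at most 10 in all, crops included, and the job is handed in when it is done.

Besides the shell and the picture viewer there is one more tool, called after "Request:" in YAML: its name, and indented under it one key for each argument. send_rows: Moves the arm, as the interface text tells. Its arguments: {"type":"object","properties":{"deltas":{"type":"string"},"grip_force":{"type":"number"}},"required":["deltas"]}

```bash
mkdir -p pics; cat > h.py <<'E'
import numpy as np, cv2
from scipy.spatial.transform import Rotation as R
from workcell import manip, viewer
def pose(n,s):
    m=viewer.camera_model(n)
    if 'mount' in m:
        q=s['ee_rot']; T=np.eye(4); T[:3,:3]=R.from_quat([q[1],q[2],q[3],q[0]]).as_matrix(); T[:3,3]=s['tool_pos']
        return m,T@np.array(m['mount'])
    a=np.array(m['attitude']); T=np.eye(4); T[:3,3]=m['xyz']
    T[:3,:3]=a if a.shape==(3,3) else R.from_quat([a[1],a[2],a[3],a[0]]).as_matrix()
    return m,T
def cap(n,f):
    s=manip.state(); im,d=viewer.capture(n); m,T=pose(n,s)
    cv2.imwrite(f'pics/{f}.png',im); np.savez(f'{f}.npz',im=im,d=d,T=T,K=[m['fx'],m['fy'],m['cx'],m['cy']])
    return im,d
def cloud(f):
    z=np.load(f+'.npz'); d=z['d']; fx,fy,cx,cy=z['K']; v,u=np.mgrid[:d.shape[0],:d.shape[1]]
    P=np.stack([(u-cx)/fx*d,(v-cy)/fy*d,d,np.ones_like(d)],-1)@z['T'].T
    P=P[...,:3]; P[d==0]=np.nan; return z['im'],P
def onz(f,u,v,h):
    z=np.load(f+'.npz'); fx,fy,cx,cy=z['K']; T=z['T']; r=T[:3,:3]@[(u-cx)/fx,(v-cy)/fy,1]; return T[:3,3]+r*(h-T[2,3])/r[2]
E
python3 - <<'E'
from h import *
a,_=cap('scene','s0'); b,_=cap('top','t0')
for n in('scene','top'): print(viewer.camera_model(n))
print(manip.state())
for f in('s0','t0'):
    im,P=cloud(f); hsv=cv2.cvtColor(im,cv2.COLOR_BGR2HSV)
    for nm,lo,hi in(('yel',(20,120,100),(35,255,255)),('red',(0,150,80),(8,255,255)),('red2',(172,150,80),(180,255,255))):
        m=cv2.inRange(hsv,lo,hi)>0; q=P[m]; q=q[~np.isnan(q[:,0])]
        if len(q): print(f,nm,m.sum(),np.argwhere(m).min(0),np.argwhere(m).max(0),np.percentile(q,[2,50,98],axis=0).round(0).tolist())
E
```

```text
{'fx': 411.70751729542644, 'fy': 411.70751729542644, 'cx': 283.5602648474955, 'cy': 207.90708316893122, 'xyz': array([1028.27996915, -422.92374034,  931.76823928]), 'attitude': array([-0.33132083,  0.86968127,  0.34050332, -0.13393468])}
{'fx': 393.72068989257247, 'fy': 393.72068989257247, 'cx': 281.74307923911545, 'cy': 214.5135140511361, 'xyz': array([ 427.86913998,   42.84938594, 1054.32976897]), 'attitude': array([ 0.06208967, -0.69605895,  0.71236364, -0.0646905 ])}
{'time': 0.1, 'qpos': array([-9.03411366e-01,  2.55690875e-01,  1.07159441e-01, -3.73813647e-04,
       -1.42391469e+00, -2.84599500e-01]), 'joint_velocities': array([ 0.00071577, -0.00311135,  0.00455059,  0.00148655, -0.00094323,
       -0.00027064]), 'joint_torque': array([-4.92151521e-03, -3.87604058e+01,  2.38472968e+01,  5.37807181e+00,
       -3.82657847e-03,  3.13510668e-06]), 'tool_pos': array([ 205.30403892, -509.78070898,  230.50210421]), 'ee_rot': array([-2.13664125e-04, -1.90199306e-01,  9.81745135e-01,  8.17912875e-04]), 'force': array([0.17383725, 0.37399934, 0.0524596 ]), 'ft_torque': array([-0.02756348,  0.02558227, -0.01215287]), 'gripper_force': 0.0, 'finger_gap': 1.0040576738019718}
s0 yel 366 [112  36] [314 487] [[376.0, -319.0, 3.0], [438.0, -305.0, 92.0], [649.0, 402.0, 96.0]]
s0 red 455 [136 270] [319 466] [[590.0, -13.0, 128.0], [902.0, 287.0, 193.0], [920.0, 570.0, 332.0]]
s0 red2 39 [305 381] [320 394] [[898.0, -14.0, 177.0], [908.0, -6.0, 191.0], [921.0, 10.0, 196.0]]
t0 yel 441 [236  88] [415 533] [[203.0, -347.0, -1.0], [427.0, -300.0, 90.0], [482.0, -172.0, 94.0]]
t0 red 488 [73 56] [219 559] [[591.0, -645.0, 126.0], [800.0, 295.0, 183.0], [917.0, 577.0, 301.0]]
t0 red2 26 [ 76 290] [ 86 416] [[898.0, -149.0, 182.0], [906.0, -4.0, 192.0], [919.0, 11.0, 195.0]]
```

View pics/s0.png

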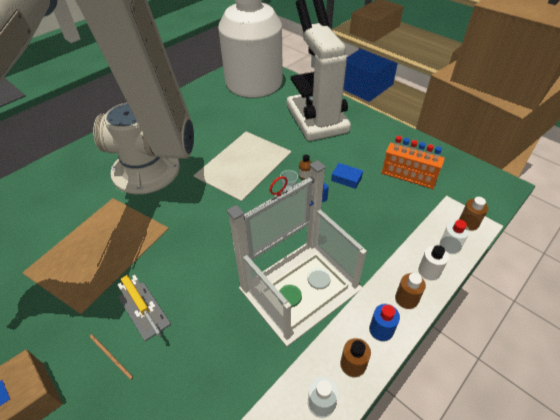

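View pics/t0.png

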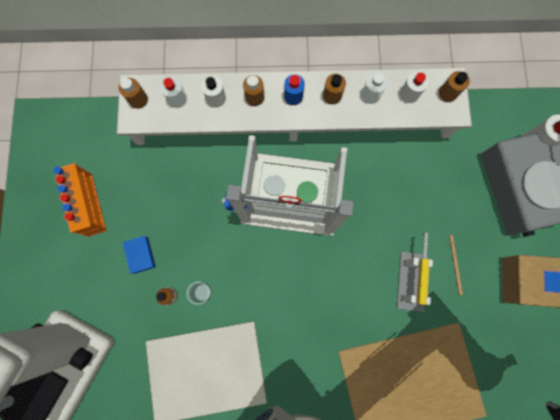

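The scene view shows the yellow handle at about (133,295) with its hook at about (163,330), and the red ring at (278,185). In the top view the handle is at (424,280), the hook tip at about (426,235), and the ring at (289,200). I'll measure these from crops next.

```bash
python3 - <<'E'
from h import *
im,P=cloud('t0')
a=cv2.resize(im[225:320,385:465],None,fx=5,fy=5,interpolation=cv2.INTER_CUBIC)
b=cv2.resize(im[170:245,220:360],None,fx=2.8,fy=2.8,interpolation=cv2.INTER_CUBIC)
c=np.zeros((475,800,3),np.uint8); c[:a.shape[0],:400]=a; c[:b.shape[0],402:402+b.shape[1]]=b; cv2.imwrite('pics/c1.png',c[:, :800])
for f,bx,lo,hi,nm in(('t0',(250,312,410,435),(20,120,100),(35,255,255),'hand'),('s0',(265,325,110,160),(20,120,100),(35,255,255),'hand'),('t0',(190,210,270,305),(0,120,70),(10,255,255),'ring'),('s0',(170,205,262,295),(0,120,70),(10,255,255),'ring')):
    im,P=cloud(f); hsv=cv2.cvtColor(im,cv2.COLOR_BGR2HSV); m=cv2.inRange(hsv,lo,hi)>0
    k=np.zeros_like(m); k[bx[0]:bx[1],bx[2]:bx[3]]=1; m&=k; q=P[m]; q=q[~np.isnan(q[:,0])]
    ij=np.argwhere(m)
    print(f,nm,m.sum(),ij.min(0),ij.max(0),np.percentile(q,[3,50,97],axis=0).round(0).tolist())
    if nm=='hand':
        t=q[(q[:,2]>85)&(q[:,2]<100)][:,:2]; rc=cv2.minAreaRect(t.astype(np.float32)); print(rc)
    else:
        z=np.load(f+'.npz'); uv=cv2.minAreaRect(ij[:,::-1].astype(np.float32)); print(uv, onz(f,*uv[0],310))
im,P=cloud('t0'); d=P[...,2]
# posts tops (z~306)
m=(np.abs(d-306)<12); n,l,st,ce=cv2.connectedComponentsWithStats(m.astype(np.uint8))
for i in range(1,n):
    if st[i,4]>15: print('306',st[i],np.nanmedian(P[l==i],0).round(0))
# hook rod
for u,v in((426,236),(426,242),(426,248),(425,255),(424,300)): print(u,v,P[v,u].round(0), onz('t0',u,v,79).round(0))
E
```

```text
t0 hand 417 [259 418] [304 428] [[380.0, -340.0, 0.0], [430.0, -300.0, 90.0], [482.0, -288.0, 94.0]]
((431.70416259765625, -301.796875), (19.28716278076172, 108.8863525390625), 80.97605895996094)
s0 hand 356 [275 121] [314 148] [[380.0, -318.0, 40.0], [437.0, -305.0, 92.0], [486.0, -291.0, 95.0]]
((431.46240234375, -304.08428955078125), (17.786033630371094, 113.0351333618164), 81.64967346191406)
t0 ring 54 [196 279] [203 300] [[588.0, 3.0, 286.0], [592.0, 21.0, 299.0], [595.0, 41.0, 333.0]]
((289.48516845703125, 199.64852905273438), (21.194292068481445, 6.766253471374512), 5.710592269897461) [591.79374661  22.85885319 310.        ]
s0 ring 110 [176 270] [195 286] [[589.0, 0.0, 281.0], [593.0, 20.0, 310.0], [597.0, 42.0, 334.0]]
((277.7752990722656, 184.85955810546875), (13.461973190307617, 20.987958908081055), 32.00538635253906) [591.20130927  22.19950672 310.        ]
306 [226 185  15  16 201] [609. 133. 305.]
306 [339 200  14  16 202] [575. -86. 305.]
306 [  0 340  25  62 541] [305. 534. 303.]
306 [551 413   9   7  54] [ 189. -439.  301.]
426 236 [ 541. -319.   86.] [ 542. -321.   79.]
426 242 [ 527. -319.   82.] [ 527. -320.   79.]
426 248 [ 512. -318.   82.] [ 512. -319.   79.]
425 255 [ 495. -314.   81.] [ 495. -315.   79.]
424 300 [ 387. -298.   92.] [ 386. -303.   79.]
```

View pics/c1.png

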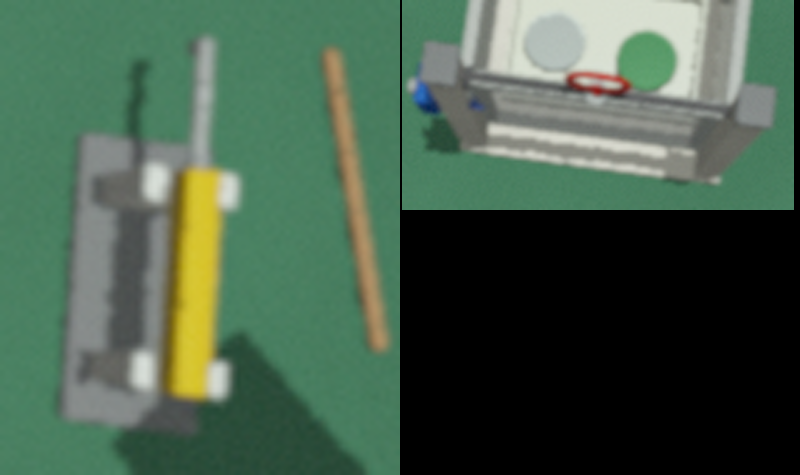

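Measured from the two views:

| Item | Position | Yaw |
|---|---|---|
| Handle | (431.5, -303), top at z 92 | -0.15 |
| Ring | (592, 22.5, 310) | -0.154 |

The crop agrees with these, and the handle is parallel to the ring's axis. Next I'll go above the handle.

Request:
send_rows:
  deltas: "6 4 4 -2 -0.15;6 8 8 -4 -0.3;6 12 12 -6 -0.45;6 17 16 -8 -0.533;6 22.6 20.7 -8 -0.533;6 22.6 20.7 -8 -0.533;6 22.6 20.7 -8 -0.533"
  grip_force: 110

```text
time: 0.98
tool_pos: [431.8, -302.5, 150.9]
ee_rot: [-0.0, 0.074, 0.997, 0.0]
force: [-0.4, 0.4, 1.6]
finger_gap: 0.702
gripper_force: 0.0
```

```bash
python3 - <<'E'
from h import *
im,d=cap('wrist','w1'); im,P=cloud('w1'); s=manip.state(); print(s['tool_pos'],s['ee_rot'],s['time'],s['force'])
hsv=cv2.cvtColor(im,cv2.COLOR_BGR2HSV); m=cv2.inRange(hsv,(20,120,80),(35,255,255))>0; q=P[m]; q=q[(q[:,2]>85)&(q[:,2]<100)]
print(len(q),q[:,2].mean(),cv2.minAreaRect(q[:,:2].astype(np.float32)),np.argwhere(m).min(0),np.argwhere(m).max(0))
E
```

```text
[ 431.10206338 -303.21561999  151.05251139] [-3.84993537e-04  7.47889582e-02  9.97199307e-01  6.90149866e-05] 1.025 [-0.35880007  0.47988132 -0.00750744]
4476 92.05677522905088 ((432.5465393066406, -303.77825927734375), (17.960004806518555, 109.45358276367188), 81.52578735351562) [0 2] [305 355]
```

View pics/w1.png

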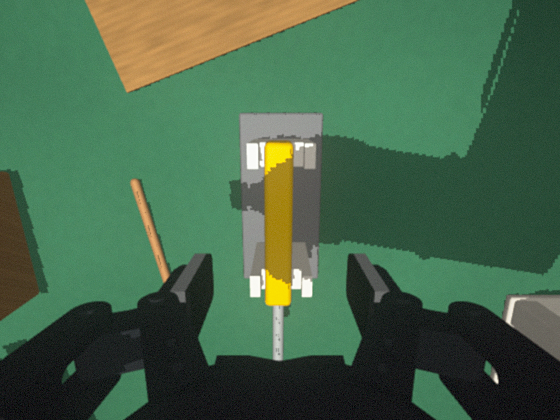

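The wrist view shows the yellow handle at columns 265–292, rows 142–305, centred between the open fingers. It measures centre (432.5, -303.8), top at z 92 and size 18x109, all as expected. I'll descend and grip.

Request:
send_rows:
  deltas: "6 0.1 -0.1 -3 0;6 0.1 -0.1 -6 0;6 0.1 -0.1 -8 0;6 0.1 -0.1 -9.1 0;6 0.1 -0.1 -9.1 0;1 0.1 -0.1 -9.1 0;1 0.1 -0.1 -9.1 0;1 0.1 -0.1 -9.1 0;1 0.1 -0.1 -9.1 0;1 0.1 -0.1 -9.1 0;1 0.1 -0.1 -9.1 0"
  grip_force: 110

```text
time: 2.4
tool_pos: [433.0, -304.4, 61.3]
ee_rot: [0.001, 0.075, 0.997, -0.0]
force: [-0.7, 1.4, 5.4]
finger_gap: 0.191
gripper_force: 107.4
```

Gripped. I'll lift straight up, swing across well clear of the posts, and stage in front of the ring.

Request:
send_rows:
  deltas: "1 0 0 2 0;1 0 0 6 0;1 0 0 12 0;1 0 0 18 0;1 0 0 23.9 0;1 -3 4 23.9 0;1 -5 9 23.9 0;1 -6 14 23.9 0;1 -6 19 23.9 0;1 -6 24 23.9 0;1 -6 29 23.9 0;1 -6 33 23.9 0;1 -5 35.1 23.9 0;1 -3 35.1 23.9 0;1 -1 35.1 23.9 0;1 0.3 35.1 23.9 0;1 0.3 35.1 23.9 0;1 0.3 35.1 23.9 0"

```text
time: 4.65
tool_pos: [435.0, 46.7, 299.3]
ee_rot: [-0.0, 0.075, 0.997, 0.0]
force: [-0.4, -1.4, -1.5]
finger_gap: 0.196
gripper_force: 107.7
```

```bash
python3 - <<'E'
from h import *
cap('scene','s1'); cap('top','t1'); cap('wrist','w2'); s=manip.state(); print(s['tool_pos'],s['ee_rot'],s['time'],s['force'])
im=np.load('s1.npz')['im']; a=cv2.resize(im[150:250,200:300],None,fx=4,fy=4,interpolation=cv2.INTER_CUBIC)
im=np.load('t1.npz')['im']; b=cv2.resize(im[170:270,240:340],None,fx=4,fy=4,interpolation=cv2.INTER_CUBIC)
cv2.imwrite('pics/c2.png',np.hstack([a,b]))
E
```

```text
[435.0511879   46.76599273 299.57906017] [2.49544114e-04 7.49586175e-02 9.97186595e-01 1.93913822e-04] 4.8 [ 0.11098089  0.43170949 -2.20215312]
```

View pics/c2.png

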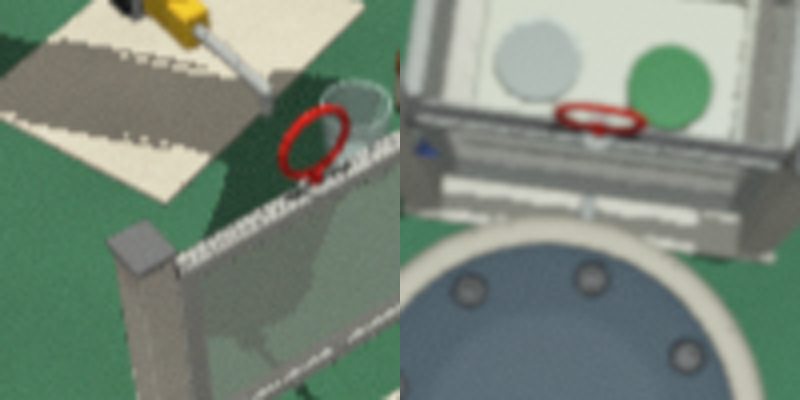

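View pics/w2.png

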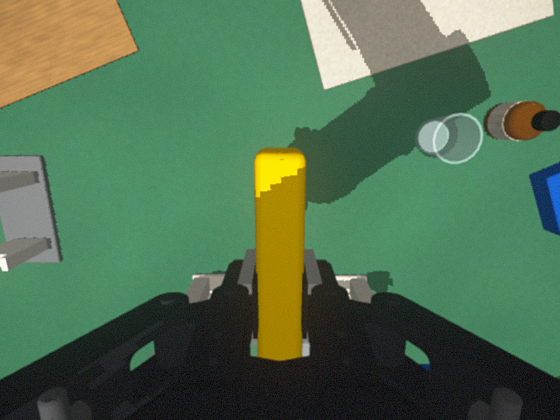

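In the crops, the scene view puts the nose at full-frame (267,175) and the ring at (278.5,186). The top view puts the rod end at (287,221) and the ring at (290,200). The wrist view shows the handle straight between the pads. I'll compare the nose and ring positions.

```bash
python3 - <<'E'
from h import *
_,P=cloud('s1'); _,Q=cloud('t1')
for i in range(4): u,v=[(253,160),(258,165),(263,170),(266,173)][i]; print('s',P[v,u].round(0),onz('s1',u,v,320).round(0))
for v in(219,220,221,222,223): print('t',v,Q[v,286:290].round(0).tolist())
print(onz('t1',287,220,320),onz('t1',290.2,199.8,310), onz('s1',278.6,185.8,310))
im,W=cloud('w2'); hsv=cv2.cvtColor(im,cv2.COLOR_BGR2HSV); m=cv2.inRange(hsv,(20,120,80),(35,255,255))>0; q=W[m]; q=q[q[:,2]>280]
m=q[:,2]>np.median(q[:,2])-4; q=q[m]; A=np.c_[q[:,:2]-[435,46.7],np.ones(len(q))]; print(len(q),np.linalg.lstsq(A,q[:,2],rcond=None)[0],cv2.minAreaRect(q[:,:2].astype(np.float32)))
E
```

```text
s [504.  34. 321.] [504.  35. 320.]
s [524.  30. 321.] [524.  31. 320.]
s [543.  27. 320.] [543.  27. 320.]
s [552.  26. 317.] [555.  24. 320.]
t 219 [[553.0, 31.0, 317.0], [552.0, 29.0, 320.0], [553.0, 27.0, 317.0], [605.0, 17.0, 8.0]]
t 220 [[550.0, 31.0, 320.0], [550.0, 29.0, 320.0], [551.0, 27.0, 319.0], [603.0, 18.0, 6.0]]
t 221 [[549.0, 31.0, 319.0], [548.0, 29.0, 320.0], [548.0, 27.0, 319.0], [600.0, 18.0, 6.0]]
t 222 [[546.0, 31.0, 322.0], [546.0, 29.0, 321.0], [547.0, 27.0, 317.0], [597.0, 18.0, 8.0]]
t 223 [[nan, nan, nan], [545.0, 29.0, 320.0], [545.0, 27.0, 318.0], [594.0, 18.0, 6.0]]
[550.33294677  28.88098634 320.        ] [591.46224755  21.48430398 310.        ] [594.44686461  21.33001569 310.        ]
9847 [5.55281029e-03 3.70857040e-03 3.30529290e+02] ((420.76641845703125, 48.53734588623047), (18.09384536743164, 81.60449981689453), 81.46284484863281)
```

Nose is at (550, 28.9) with the rod axis level at z 317. The ring is about 42 mm straight ahead, so I'll advance 59 mm along the axis.

Request:
send_rows:
  deltas: "1 1.5 -0.23 0 0;1 3 -0.46 0 0;1 4 -0.62 0 0;1 5 -0.77 0 0;1 5.8 -0.9 0 0;1 5.8 -0.9 0 0;1 5.8 -0.9 0 0"

```text
time: 5.68
tool_pos: [493.3, 37.8, 299.4]
ee_rot: [0.0, 0.075, 0.997, 0.0]
force: [0.0, -1.3, -1.7]
finger_gap: 0.192
gripper_force: 107.7
```

```bash
python3 - <<'E'
from h import *
cap('scene','s2'); cap('top','t2'); s=manip.state(); print(s['tool_pos'],s['force'],s['time'])
im=np.load('s2.npz')['im']; a=cv2.resize(im[150:225,225:325],None,fx=4,fy=4,interpolation=cv2.INTER_CUBIC)
im=np.load('t2.npz')['im']; b=cv2.resize(im[165:240,240:340],None,fx=4,fy=4,interpolation=cv2.INTER_CUBIC)
cv2.imwrite('pics/c3.png',np.hstack([a,b]))
E
```

```text
[493.22438362  37.86324704 299.49441193] [-0.07162262 -0.16858484 -1.85775175] 5.775
```

View pics/c3.png

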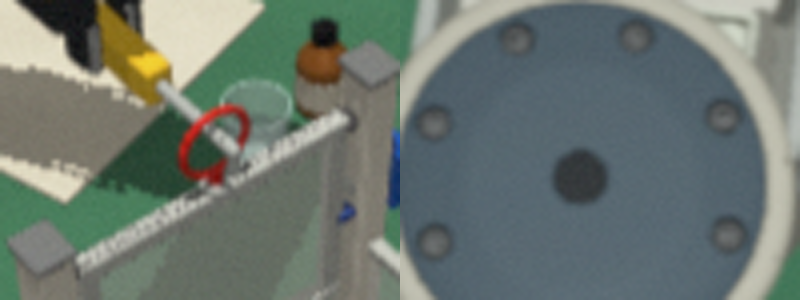

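The scene crop shows the rod passing through the red ring, with the nose beyond it at crop (235,155). There is no contact force. I'll lower until the rod bears (about 22 mm), then draw down about 38 mm.

Request:
send_rows:
  deltas: "1 0 0 -0.8 0;1 0 0 -1.5 0;1 0 0 -1.9 0;1 0 0 -2.1 0;1 0 0 -2.3 0;1 0 0 -2.5 0;1 0 0 -2.7 0;1 0 0 -3 0;1 0 0 -3 0"

```text
time: 6.9
tool_pos: [493.5, 37.8, 269.1]
ee_rot: [-0.0, 0.075, 0.997, -0.0]
force: [-0.9, -0.2, 0.4]
finger_gap: 0.193
gripper_force: 107.8
```

Request:
send_rows:
  deltas: "1 0 0 -0.3 0;1 0 0 -0.6 0;1 0 0 -0.9 0;1 0 0 -1.2 0;1 0 0 -1.5 0;1 0 0 -1.8 0;1 0 0 -2.1 0;1 0 0 -2.4 0;1 0 0 -2.7 0;1 0 0 -3 0;1 0 0 -3 0;1 0 0 -3 0"

```text
time: 8.4
tool_pos: [493.3, 37.9, 239.0]
ee_rot: [-0.0, 0.075, 0.997, -0.0]
force: [0.3, 0.0, -0.1]
finger_gap: 0.19
gripper_force: 107.8
```

The reading is about 2 N above the unloaded baseline of -1.8 N, so the sash is following, drawn about 38 mm. I'll continue in small steps and watch the force.

Request:
send_rows:
  deltas: "1 0 0 -0.2 0;1 0 0 -0.4 0;1 0 0 -0.6 0;1 0 0 -0.6 0"

```text
time: 8.9
tool_pos: [493.4, 37.8, 233.1]
ee_rot: [-0.0, 0.075, 0.997, -0.0]
force: [0.0, -0.7, 0.3]
finger_gap: 0.191
gripper_force: 107.8
```

Request:
send_rows:
  deltas: "1 0 0 -0.15 0;1 0 0 -0.3 0;1 0 0 -0.45 0;1 0 0 -0.45 0"

```text
time: 9.4
tool_pos: [493.4, 37.8, 228.6]
ee_rot: [-0.0, 0.075, 0.997, -0.0]
force: [-0.0, 0.4, 0.8]
finger_gap: 0.189
gripper_force: 107.8
```

Request:
send_rows:
  deltas: "1 0 0 -0.15 0;1 0 0 -0.3 0;1 0 0 -0.4 0;1 0 0 -0.4 0"

```text
time: 9.9
tool_pos: [493.5, 37.8, 225.2]
ee_rot: [0.0, 0.075, 0.997, 0.0]
force: [-2.2, 0.1, 5.2]
finger_gap: 0.193
gripper_force: 108.4
```

Request:
send_rows:
  deltas: "1 0 0 -0.15 0;1 0 0 -0.3 0;1 0 0 -0.4 0;1 0 0 -0.4 0"

```text
time: 10.4
tool_pos: [493.4, 37.8, 220.3]
ee_rot: [-0.0, 0.075, 0.997, -0.0]
force: [0.4, -0.4, 1.0]
finger_gap: 0.19
gripper_force: 108.1
```

The pull peaked at about 7 N, then dropped. I'll continue in 1–2 mm steps.

Request:
send_rows:
  deltas: "1 0 0 -0.1 0;1 0 0 -0.2 0;1 0 0 -0.2 0"

```text
time: 10.78
tool_pos: [493.4, 37.8, 218.5]
ee_rot: [-0.0, 0.075, 0.997, -0.0]
force: [-0.1, -0.8, 0.9]
finger_gap: 0.189
gripper_force: 108.0
```

```bash
python3 - <<'E'
from h import *
f=[]
for i in range(3):
    cap('scene','s3'); s=manip.state(); f.append(s['force'])
print(np.round(f,1).tolist(),s['tool_pos'],s['ft_torque'])
E
```

```text
[[-0.5, -0.3, 0.4], [-0.3, 0.3, 0.9], [0.7, -0.1, 0.4]] [493.36369946  37.83702286 218.57656699] [-0.07552845 -0.28442176  0.0243857 ]
```

Request:
send_rows:
  deltas: "1 0 0 -0.1 0;1 0 0 -0.2 0;1 0 0 -0.2 0"

```text
time: 11.3
tool_pos: [493.4, 37.8, 216.5]
ee_rot: [-0.0, 0.075, 0.997, -0.0]
force: [-0.2, 0.5, 0.7]
finger_gap: 0.19
gripper_force: 107.9
```

Request:
send_rows:
  deltas: "1 0 0 -0.1 0;1 0 0 -0.15 0;1 0 0 -0.15 0"

```text
time: 11.68
tool_pos: [493.2, 37.8, 215.0]
ee_rot: [-0.0, 0.075, 0.997, -0.0]
force: [0.2, -0.5, -0.9]
finger_gap: 0.188
gripper_force: 107.8
```

Request:
send_rows:
  deltas: "1 0 0 -0.1 0;1 0 0 -0.15 0;1 0 0 -0.15 0"

```text
time: 12.05
tool_pos: [493.3, 37.8, 213.5]
ee_rot: [-0.0, 0.075, 0.997, -0.0]
force: [0.7, -0.2, -1.5]
finger_gap: 0.192
gripper_force: 107.7
```

The force is back to the unloaded baseline, so the catch seems to be holding. I'll raise the hook 8 mm inside the ring and check with the camera that the ring stays put.

```bash
cat >> h.py <<'E'
def ring(f):
    im,P=cloud(f); hsv=cv2.cvtColor(im,cv2.COLOR_BGR2HSV); m=cv2.inRange(hsv,(0,120,70),(10,255,255))>0
    k=np.zeros_like(m); k[150:290,240:310]=1; m&=k; q=P[m]; q=q[(abs(q[:,0]-592)<15)&(abs(q[:,1]-22)<35)]
    return len(q),np.percentile(q,[3,50,97],axis=0).round(1).tolist(), np.argwhere(m).min(0), np.argwhere(m).max(0)
E
python3 - <<'E'
from h import *
print(ring('s2')); cap('scene','s4'); print(ring('s4'))
E
```

```text
(104, [[587.7, 0.9, 283.7], [592.5, 18.2, 314.6], [597.7, 41.5, 332.3]], array([176, 269]), array([195, 286]))
(100, [[588.4, 0.4, 215.6], [593.5, 19.9, 248.9], [597.8, 42.7, 268.7]], array([197, 270]), array([215, 287]))
```

Request:
send_rows:
  deltas: "1 0 0 0.3 0;1 0 0 0.6 0;1 0 0 0.8 0;1 0 0 0.8 0;1 0 0 0.8 0"

```text
time: 12.72
tool_pos: [493.4, 37.8, 221.7]
ee_rot: [-0.0, 0.075, 0.997, 0.0]
force: [0.9, 0.9, -1.7]
finger_gap: 0.193
gripper_force: 107.7
```

```bash
python3 - <<'E'
from h import *
cap('scene','s5'); print(ring('s5'))
E
```

```text
(104, [[587.9, 0.2, 217.0], [593.1, 19.3, 247.4], [597.7, 42.1, 268.5]], array([197, 270]), array([215, 287]))
```

The ring stayed put, about 65 mm down with its centre near z 245, so the catch holds. I'll centre the hook (13 mm up), withdraw along the axis, then look.

Request:
send_rows:
  deltas: "1 0 0 0.5 0;1 0 0 1 0;1 0 0 1.25 0;1 0 0 1.25 0;1 -0.8 0.12 1.25 0;1 -1.6 0.25 1.25 0;1 -2.4 0.37 1.25 0;1 -3.2 0.5 1.25 0;1 -4.2 0.65 1.25 0;1 -5.5 0.85 1.25 0;1 -7 1.08 1.25 0;1 -9 1.4 1.25 0;1 -12 1.85 1.25 0;1 -12 1.85 1.25 0;1 -12 1.85 1.25 0;1 -12 1.85 1.25 0"

```text
time: 14.78
tool_pos: [373.7, 56.3, 234.2]
ee_rot: [-0.0, 0.075, 0.997, -0.0]
force: [0.5, 0.1, -1.4]
finger_gap: 0.19
gripper_force: 107.7
```

```bash
python3 - <<'E'
from h import *
cap('scene','s6'); print(ring('s6')); cap('wrist','w3'); s=manip.state(); print(s['tool_pos'],s['force'],s['time'])
for f in('w2','w3'):
    im,W=cloud(f); T=np.load(f+'.npz')['T']; hsv=cv2.cvtColor(im,cv2.COLOR_BGR2HSV); m=cv2.inRange(hsv,(20,120,80),(35,255,255))>0; q=W[m]; q=q[abs(q[:,2]-np.median(q[:,2]))<4]
    c=T[:2,3]; A=np.c_[q[:,:2]-q[:,:2].mean(0),np.ones(len(q))]; print(np.linalg.lstsq(A,q[:,2],rcond=None)[0],cv2.minAreaRect((q[:,:2]-c).astype(np.float32)),np.argwhere(m).min(0),np.argwhere(m).max(0))
E
```

```text
(94, [[588.7, 0.1, 217.3], [593.1, 19.7, 245.4], [597.7, 41.0, 268.3]], array([197, 271]), array([215, 286]))
[373.7158095   56.26339407 234.08078505] [ 0.45100882 -0.57044923 -1.52404153] 14.875
[0. 0. 0.] ((0.0, 0.0), (0.0, 0.0), 0.0) [20 13] [360 542]
[0. 0. 0.] ((0.0, 0.0), (0.0, 0.0), 0.0) [113  12] [360 558]<stdin>:5: RuntimeWarning: Mean of empty slice.
  ret = um.true_divide(
```

The sash stays caught with the hook out. I'll swing back above the rest and check the pole's pose in the hand.

Request:
send_rows:
  deltas: "1 0 -4 0 0;1 0 -9 0 0;1 0 -14 0 0;1 0 -19 0 0;1 0 -24 0 0;1 1 -29 0 0;1 3.5 -33.5 0 0;1 5.93 -36.07 0 0;1 5.93 -36.07 -4 0;1 5.93 -36.07 -8 0;1 5.93 -36.07 -11 0;1 5.93 -36.07 -12 0;1 5.93 -36.07 -12 0;1 5.93 -36.07 -12 0"

```text
time: 16.62
tool_pos: [433.7, -304.9, 115.8]
ee_rot: [0.001, 0.075, 0.997, -0.001]
force: [0.4, 0.0, -1.9]
finger_gap: 0.19
gripper_force: 108.0
```

```bash
python3 - <<'E'
from h import *
cap('scene','s7'); cap('wrist','w4'); s=manip.state(); print(s['tool_pos'],s['force'],s['time'],ring('s7'))
for f,tz in(('w2',299.5),('w4',s['tool_pos'][2])):
    im,W=cloud(f); hsv=cv2.cvtColor(im,cv2.COLOR_BGR2HSV); m=cv2.inRange(hsv,(20,120,80),(35,255,255))>0; q=W[m]; q=q[abs(q[:,2]-tz-31)<6]
    c=q[:,:2].mean(0); A=np.c_[q[:,:2]-c,np.ones(len(q))]; print(np.linalg.lstsq(A,q[:,2]-tz,rcond=None)[0],c,cv2.minAreaRect(q[:,:2].astype(np.float32)))
_,P=cloud('s7')
z=np.load('s7.npz'); cv2.imwrite('pics/c4.png',cv2.resize(z['im'][240:350,90:200],None,fx=5,fy=5,interpolation=cv2.INTER_CUBIC))
E
```

```text
[ 433.56617598 -304.76417896  115.5996987 ] [ 0.43753751  0.51199671 -1.97702856] 16.725 (93, [[589.7, -0.1, 219.1], [593.1, 20.6, 246.2], [597.5, 41.9, 268.6]], array([197, 271]), array([215, 286]))
[3.75154722e-03 2.91545893e-03 3.08010138e+01] [416.49566894  49.17084024] ((420.76641845703125, 48.53734588623047), (18.09384536743164, 81.60449981689453), 81.46284484863281)
[ 4.68646708e-03 -2.48823970e-03  3.08870133e+01] [ 415.27206811 -302.30780405] ((419.4094543457031, -302.88385009765625), (17.952327728271484, 81.51167297363281), 81.42088317871094)
```

View pics/c4.png

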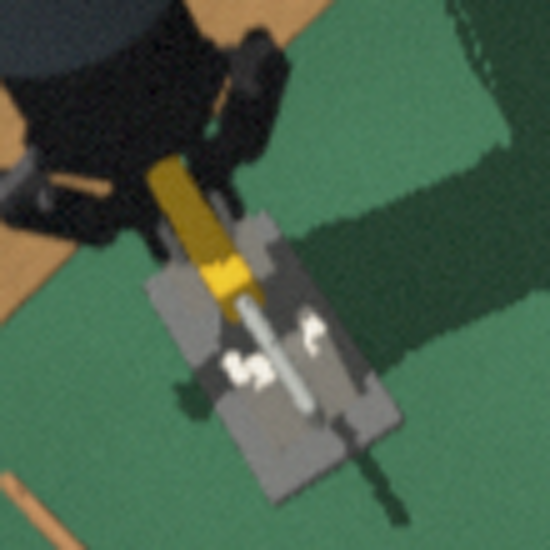

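The crop shows the level pole above the rest, with its rod over the front support at crop (275,345), and it hasn't slipped in the hand. I'll lower it to the grasp height and release.

Request:
send_rows:
  deltas: "1 -0.05 0.07 -2 0;1 -0.05 0.07 -3.5 0;1 -0.05 0.07 -4.5 0;1 -0.05 0.07 -5 0;1 -0.05 0.07 -5.2 0;1 -0.05 0.07 -5.4 0;1 -0.05 0.07 -5.4 0;1 -0.05 0.07 -5.4 0"

```text
time: 17.73
tool_pos: [432.6, -303.9, 61.3]
ee_rot: [0.001, 0.075, 0.997, -0.0]
force: [-2.0, 2.7, 5.5]
finger_gap: 0.195
gripper_force: 108.8
```

Request:
send_rows:
  deltas: "3 0 0 0 0;5 0 0 0 0;6 0 0 0 0;6 0 0 0 0;6 0 0 0 0;6 0 0 2 0;6 0 0 5 0;6 0 0 9 0;6 0 0 13 0;6 0 0 13 0;6 0 0 13 0;6 0 0 13 0"

```text
time: 19.23
tool_pos: [431.6, -303.3, 189.0]
ee_rot: [-0.001, 0.075, 0.997, 0.0]
force: [0.9, -0.5, 0.4]
finger_gap: 0.706
gripper_force: 0.0
```

```bash
python3 - <<'E'
from h import *
cap('scene','s8'); cap('wrist','w5'); s=manip.state(); print(s['tool_pos'],s['time'],ring('s8'))
for f in('w1','w5'):
    im,W=cloud(f); hsv=cv2.cvtColor(im,cv2.COLOR_BGR2HSV); m=cv2.inRange(hsv,(20,120,80),(35,255,255))>0; q=W[m]; q=q[abs(q[:,2]-92)<6]
    c=q[:,:2].mean(0); A=np.c_[q[:,:2]-c,np.ones(len(q))]; print(np.linalg.lstsq(A,q[:,2],rcond=None)[0],cv2.minAreaRect(q[:,:2].astype(np.float32)))
E
```

```text
[ 431.77479585 -303.48182312  189.25548578] 19.325 (93, [[589.2, 0.5, 218.7], [593.0, 19.9, 245.5], [597.5, 41.9, 268.3]], array([197, 271]), array([215, 286]))
[ 8.39085145e-04 -1.44098354e-03  9.20806574e+01] ((432.5465393066406, -303.77825927734375), (17.960004806518555, 109.45358276367188), 81.52578735351562)
[2.16091806e-03 1.76324531e-03 9.20649495e+01] ((432.03863525390625, -303.93963623046875), (17.97588348388672, 109.1748275756836), 81.62052154541016)
```

The pole lies within 1 mm of where it started, level, and the sash is still caught. I'll hand in.

```bash
python3 -c "
from workcell import manip
print(manip.close_job())"
```

```text
the job is handed in; nothing more can be done
None
```

The job is handed in (no verdict was returned): the sash is caught about 65 mm down with the hook out of the ring, the peak pull I read was about 7 N, and the pole lies level in its rest within 1 mm of where it started.

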